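# Lever open the packet drop box

## Task

Open the packet drop box on the counter for a customer: push its slide bolt all the way back with the fingertips, then press the long padded end of the lever all the way down so that the heavy flap swings up, and finish while still holding the lever down with the flap open. Raise the flap only by the lever, do not touch the flap itself, never pull the lever's long end upwards, and leave the tape roll, the carton and the glue bottle where they stand.

Things in the scene. Friction and masses are not known exactly. Their poses are not given: they have to be found in the camera images.
- dropbox: Fixed unit: blue open-topped box (x -20 to 180, y 35 to 295 mm in its frame, 118 mm high) beside a lever in the plane y = 0, on a steel base plate. Origin: on the counter under the lever's pivot. Its x axis points along the lever from long to short end (away from the robot, within 0.45 rad), y from lever to box, z up.
- lever_pivot (a point): The lever's pivot pin, 137 mm above dropbox's origin, between two cheek plates reaching 151 mm high (x -25 to 25 mm). A stop post, 88 mm high, stands under the long arm at x = -165 mm in the dropbox frame.
- lever_pad (a point): Centre of the top of the black rubber pad (50 x 50 mm) on the lever's long end, the place to press, 205 mm from the pivot. In the dropbox frame: y = 0; at rest x -197, z 195 mm; half way x -205, z 145; fully down x -201, z 94 mm. Site z is the pad's normal.
- lever (a joint): Lever turn, rad: 0 at rest (long end up 0.25 rad), 0.5 fully down on its stop (0.25 rad below level). Needs about 3 to 8 N down on the pad at first, rising to 8 to 18 N at the bottom; falls back when let go. Its short end lies under a pin on the flap's side and lifts it; with the bolt shut it jams after a few hundredths of a rad. Negative: long end pulled up.
- bolt_knob (a point): Centre of the top (174 mm high) of the bolt's upright round knob, 16 mm diameter, 34 mm tall, on a flat bar (16 mm wide, top 140 mm high) that runs 70 mm beyond it along +y over a tab of the flap. Shut, it is at x -43, y 105 mm in the dropbox frame. Push it along the frame's -y from its +y side, fingertip higher than 142 mm.
- bolt_ledge (a point): Middle of the top of the ledge that carries the bolt, on the box's front: 44 mm along x, 105 mm along y, 128 mm high, with a 140 mm high guide strip on its edge nearest the robot.
- bolt (a joint): How far the bolt is drawn along the dropbox frame's -y, m: 0 fully shut (it may start up to 0.008 drawn), 0.045 fully back against its stop; it clears the flap's tab from about 0.026. It slides with about 1.5 N of friction and stays where it is left.
- flap: The heavy steel flap (200 x 256 x 8 mm, about 1.2 kg) that lids the box. Origin: middle of its free front edge, mid-thickness; hinge 200 mm behind it along the flap's x axis, 124 mm high. Its axes match dropbox's when shut; opening tips its z axis back by about 0.6 rad with the lever fully down (free edge then about 240 mm high). It falls shut by its own weight.
- tape_roll: Bystander: amber roll of parcel tape lying flat, 100 mm across, 48 mm high, origin at the centre of its underside.
- carton: Bystander: small brown cardboard carton, 90 x 60 x 55 mm high, origin at the centre of its underside.
- glue: Bystander: white glue bottle with an orange cap, 56 mm diameter, 130 mm high, standing, origin at the centre of its underside.

How it is judged (in metres and radians):
On the way, in this order (a step that is already met when the one before it is completed fails the run):
1. the bolt is pushed back while the flap is still shut (value of joint bolt above 0.035 m and angle between flap's own z axis and vertical below 0.1 rad), for 0.1 s.
2. the lever's long end is pressed down by the fingers and the flap swings up (value of joint lever above 0.4 rad and angle between flap's own z axis and vertical above 0.45 rad and contact force between the fingers and lever above 1 N), for 0.2 s.
At the end, for the whole second after the job is handed in: The bolt is drawn by more than 35 of its 45 mm, the lever is down by more than 0.4 of its 0.5 rad, the flap stands open by 0.45 to 0.75 rad and still, and the fingers hold the lever down (more than 1 N) without touching the flap (all of step 2 and value of joint bolt above 0.035 m and angle between flap's own z axis and vertical below 0.75 rad and angular speed of flap below 0.1 rad/s and contact force between each of the arm, the fingers and flap below 1 N); the arm keeps its last pose, push and grip.
It fails at once if the robot touches the flap itself (contact force between any of the fingers, the arm and flap above 1 N).
It fails at once if the lever's long end is pulled upwards (value of joint lever below -0.06 rad).
It fails at once if a bystander is moved by more than 20 mm or lifted (distance of any of tape_roll, carton, glue from where it was at the start of the episode above 0.02 m).
It also fails if it takes over 40 s, if anything falls off the work surface, if the arm or the gripper's body presses on something with over 40 N, if the wrist force passes 120 N, or if a joint passes its speed limit or range.

## Robot

A 7-joint arm with a two-finger parallel gripper is mounted at the origin on the work surface. World frame = base frame: x ahead of the robot, y to its left, z up, the work surface at z = 0. Lengths are in m, angles in degrees, forces in N, time in s.
With the tool pointing down it reaches from about 0.375 to 0.925 m from the base axis. Payload 3.1 kg.
Tool frame: the origin (TCP) lies at the very end of the fingers, on their centre line; the grasp point (between the pads) lies 19 mm behind it; z points along the fingers, y is the line along which they close (so a half turn about z gives the same grasp; the last joint's range is limited). The gripper opens to 85 mm and grips with 20 to 120 N. Pads are 22 mm wide; open, the fingers measure 114 mm over their backs; the gripper's body (76 mm by 85 mm) begins 54 mm behind the grasp point. The pads swing forward as they close: fully open they stand 13 mm farther back than shut.
Start: joints at [-75.619, 21.939, 2.515, 91.553, -1.026, 66.532, -2.859], TCP at [0.222, 0.611, 0.231] pointing down, gripper open.
Joint ranges: [-149.38, 149.38], [-23.57, 123.04], [-84.95, 90], [0, 143.3], [-89.99, 269.99], [3.08, 112.72], [-163.45, 163.45]. Speed limits (degrees/s): [159.86, 159.86, 180, 180, 180, 180, 180].

## Interface

Orientations are given as a 3x3 rotation matrix whose columns are the frame's x, y, z axes.
In Python, from plant import bot gives the robot as it stands.
- The arm moves only by the shell command python3 shift.py FILE, which reads ROWS from the file FILE. ROWS is a JSON object with one list for each field, all of the same length, 1 to 10, a row being the entries at one place: ax, ay, az (a rotation vector in a scale on which 1.0 is 180 degrees), dx, dy, dz (the shift in fractions of the full range, 1 being 0.2 m), aperture (the opening from 0.0 (shut) to 1.0 (fully open)); each row shifts and turns the commanded pose from where the row before left it, along the tool's axes as they then stand; what a row does not reach is not made up. A row lasts 1/12 s, in which the tool goes at most 0.0417 m and 7.16 degrees, less where a joint would pass 70% of its speed; a pose out of reach is approached as far as the arm can. The fingers move at their own pace and stop on an object; the grip force is fixed at half the most. Time passes only in rows, so rows that do not move let the fingers close. It prints the time, the measured TCP pose, the force, the opening and the grip force at its end. Input that does not fit is refused with a message, and nothing moves.
- bot.get_obs(): the state, without advancing time (a new reading comes with each control period).
- bot.camera(name): name is "scene" or "top" or "wrist"; returns the picture (480x640x3 uint8, blue, green, red); there is no depth.
- bot.camera_info(name): a dict with "fx", "fy", "cx", "cy" (pixels), "k1" (the pictures are not rectified: a ray, as slopes to the right and down, at radius r is drawn at 1 + k1 r^2 times it, then the intrinsics apply), "R" (3x3) and "t" (3): a world point X has camera coordinates R X + t. Camera axes: x right, y down, z forward; pixel columns grow to the right and rows downward; lengths in m; the calibration is good to about 2 mm. A picture is of the moment at which its call begins: read the wrist's pose just before it. camera_info takes no time and is no camera call; for the wrist camera it gives the pose at the moment of the call.
- bot.hand_in(): hands the job in; it is judged then, once.
The state is a dict: "time_s": time; "q": joint angles; "dq": joint speeds; "effort": joint torques, N m; "position": TCP position; "ee_rot": TCP orientation; "contact_force": force on the tool from outside, world axes, zero at the start; "wrist_torque": the same for the moment, N m; "opening": opening from 0.0 (shut) to 1.0 (fully open); "finger_force": force on a finger pad.
Only numpy, scipy, OpenCV 4.12 (cv2) and the standard library are available. Lean on these libraries where they do the work, as an engineer would, in place of code of your own. Each camera call takes 0.05 s, during which the arm holds its last target. There are 200 camera calls.

## Working session

There is one attempt and no reset: what is moved stays moved. The work goes in short steps, Python scripts to look and compute and a shell command to move; the robot and the scene stay as the last step left them, time stands still between calls to the robot, and variables do not carry over. Pictures are saved under pics/ and viewed, at most 10 in all, crops included, and the job is handed in when it is done.

```bash
ls; mkdir -p pics
python3 - <<'E'
from plant import bot
import cv2
for n in("scene","top"):
    cv2.imwrite(f"pics/{n}0.png",bot.camera(n)); i=bot.camera_info(n)
    print(n,{k:(v.round(3).tolist() if hasattr(v,'round') and hasattr(v,'tolist') else v) for k,v in i.items()})
o=bot.get_obs(); print(o["time_s"],o["position"],o["ee_rot"],o["opening"])
E
```

```text
pics
plant.py
shift.py
scene {'fx': 456.10818755852665, 'fy': 456.10818755852665, 'cx': 316.3524389133693, 'cy': 246.1231793336741, 'k1': -0.10725104960703609, 'R': [[0.611, 0.792, 0.018], [0.627, -0.47, -0.621], [-0.484, 0.39, -0.783]], 't': [-0.306, -0.29, 1.327]}
top {'fx': 490.32275436895424, 'fy': 490.32275436895424, 'cx': 318.17816484033017, 'cy': 238.21440144189665, 'k1': -0.07327821133723092, 'R': [[0.007, -1.0, 0.022], [-0.982, -0.011, -0.19], [0.19, -0.02, -0.982]], 't': [-0.067, 0.602, 0.987]}
0.1 [0.22184858 0.61005377 0.22998902] [[-9.39816666e-01  3.41678409e-01 -7.05741794e-04]
 [ 3.41679114e-01  9.39813818e-01 -2.31729035e-03]
 [-1.28502188e-04 -2.41896532e-03 -9.99997066e-01]] 1.0006031155706856
```

View pics/scene0.png

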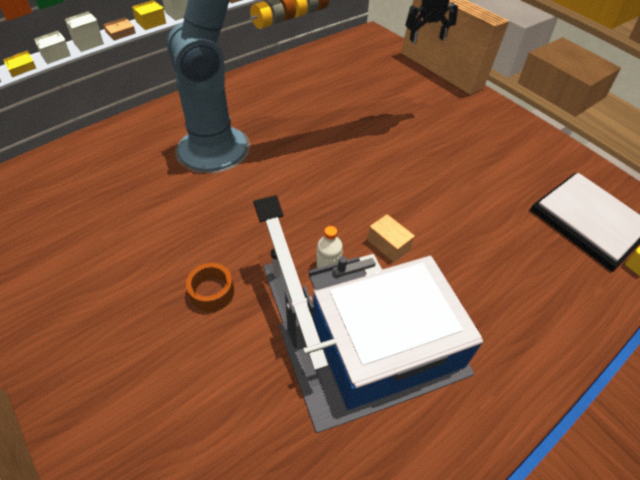

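View pics/top0.png

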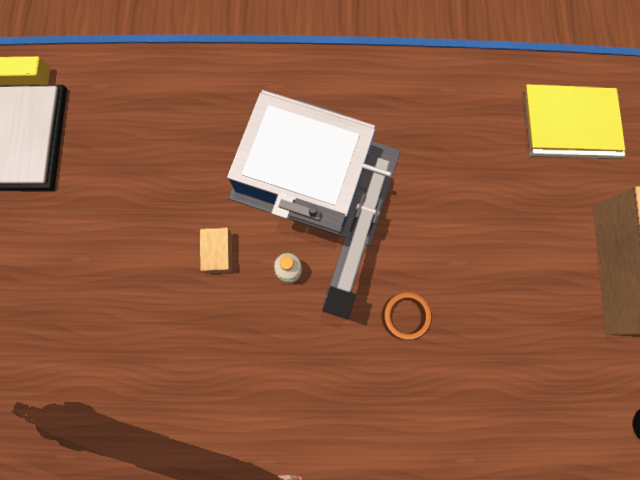

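The scene view shows the black pad at about (268,208), the bolt knob at (342,265) and the glue at (330,250). The top view shows the pad at (340,302), the knob at (314,211), the glue at (288,265), the tape at (408,316) and the carton at (215,250).

```bash
cat > h.py <<'E'
import numpy as np, cv2
from plant import bot
def ray(n,uv):
    i=bot.camera_info(n); K=np.array([[i["fx"],0,i["cx"]],[0,i["fy"],i["cy"]],[0,0,1]])
    p=cv2.undistortPoints(np.array([[uv]],float),K,np.array([i["k1"],0,0,0,0.]))[0,0]
    R=np.array(i["R"]);t=np.array(i["t"]); d=R.T@np.array([p[0],p[1],1]); return -R.T@t,d/np.linalg.norm(d)
def plane(n,uv,z):
    c,d=ray(n,uv); return c+d*(z-c[2])/d[2]
def tri(a,b):
    (c1,d1),(c2,d2)=ray("scene",a),ray("top",b)
    s=np.linalg.lstsq(np.c_[d1,-d2],c2-c1,rcond=None)[0]
    p,q=c1+s[0]*d1,c2+s[1]*d2; return (p+q)/2,np.linalg.norm(p-q)
E
python3 - <<'E'
from h import *
s,t=cv2.imread("pics/scene0.png"),cv2.imread("pics/top0.png")
def pad(im,x0,y0,x1,y1):
    m=(im[y0:y1,x0:x1].max(2)<42).astype(np.uint8)
    c=max(cv2.findContours(m,0,2)[0],key=cv2.contourArea); r=cv2.minAreaRect(c)
    return np.array(r[0])+[x0,y0],r[1],r[2]
a=pad(s,245,190,295,225); b=pad(t,315,280,365,325); print(a,b,tri(a[0],b[0]), plane("top",b[0],.195))
# white panel of flap, top view
m=(t[80:235,220:385].min(2)>225).astype(np.uint8)
c=max(cv2.findContours(m,0,2)[0],key=cv2.contourArea)
bx=cv2.boxPoints(cv2.minAreaRect(c))+[220,80]; P=np.array([plane("top",p,.128) for p in bx]); print(bx.round(1).tolist(),P.round(4).tolist())
for i in range(4):
    d=P[(i+1)%4]-P[i]; print(np.linalg.norm(d),np.degrees(np.arctan2(d[1],d[0])))
print("centre",P.mean(0))
C=np.hstack([cv2.resize(s[225:305,295:395],None,fx=4,fy=5,interpolation=2),cv2.resize(t[180:250,270:370],None,fx=4,fy=400/70,interpolation=2)])
cv2.imwrite("pics/crop1.png",C)
E
```

```text
Traceback (most recent call last):
ValueError: max() iterable argument is empty
```

Run:
```python
from h import *
s,t=cv2.imread("pics/scene0.png"),cv2.imread("pics/top0.png")
print(s[208,268],t[302,340],s[208,290],t[302,322])
def pad(im,x0,y0,x1,y1):
    m=((im[y0:y1,x0:x1].max(2)<60)).astype(np.uint8)
    c=max(cv2.findContours(m,0,2)[0],key=cv2.contourArea); r=cv2.minAreaRect(c)
    return np.array(r[0])+[x0,y0],r[1],r[2]
C=np.hstack([cv2.resize(s[225:305,295:395],None,fx=4,fy=5,interpolation=2),cv2.resize(t[180:250,270:370],(400,400),interpolation=2)])
cv2.imwrite("pics/crop1.png",C)
a=pad(s,245,190,295,225); b=pad(t,315,280,365,325); print(a,b,tri(a[0],b[0]), plane("top",b[0],.195))
m=(t[80:235,220:385].min(2)>225).astype(np.uint8)
c=max(cv2.findContours(m,0,2)[0],key=cv2.contourArea)
bx=cv2.boxPoints(cv2.minAreaRect(c))+[220,80]; P=np.array([plane("top",p,.128) for p in bx]); print(bx.round(1).tolist(),P.round(4).tolist())
for i in range(4):
    d=P[(i+1)%4]-P[i]; print(np.linalg.norm(d),np.degrees(np.arctan2(d[1],d[0])))
print("centre",P.mean(0))
```

```text
[38 43 43] [43 45 50] [ 43  79 148] [ 52  81 141]
(array([267.8235321 , 208.29411697]), (21.3431339263916, 24.73863410949707), 75.96376037597656) (array([338.91815186, 302.16192245]), (26.90440559387207, 26.009580612182617), 17.35402488708496) (array([ 0.45943179, -0.0964615 ,  0.19270222]), np.float64(0.001120459433527157)) [ 0.45900097 -0.09679522  0.195     ]
[[240.5, 173.6], [263.8, 102.4], [359.2, 133.7], [335.8, 204.9]] [[0.7215, 0.0994, 0.128], [0.8795, 0.0567, 0.128], [0.812, -0.1438, 0.128], [0.658, -0.095, 0.128]]
0.16368599958974583 -15.118760624201192
0.21157992520531677 -108.58930054376451
0.1616296404938588 162.4062428397801
0.2044871500066817 71.90960717999504
centre [ 0.76772632 -0.02067167  0.128     ]
```

View pics/crop1.png

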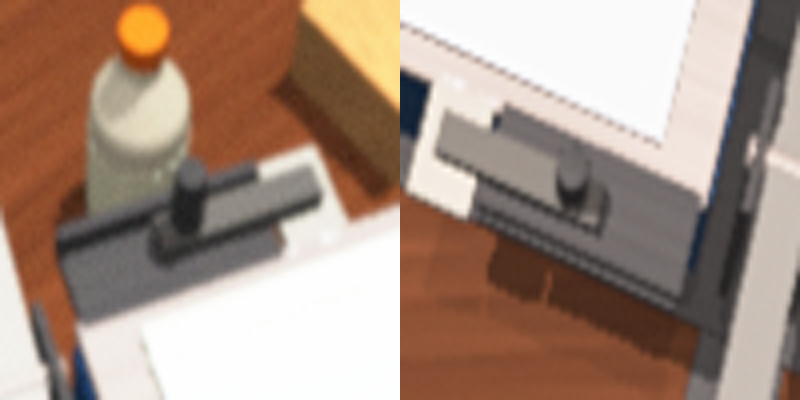

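The crop shows the knob's top centre at scene about (342.5,258.5) and top about (313.3,207.8). The glue stands in front of the bolt, on the robot's side.

Run:
```python
from h import *
k,e=tri((342.5,258.5),(313.3,207.8)); print("knob",k,e,plane("top",(313.3,207.8),.174))
pad=np.array([.4592,-.0966]); k=plane("top",(313.3,207.8),.174)*.5+k*.5
ctr=np.array([.7677,-.0207])
# least-squares rigid fit: pad, box centre; knob's y is unknown by the draw
from scipy.optimize import least_squares
def f(p):
    R=np.array([[np.cos(p[2]),-np.sin(p[2])],[np.sin(p[2]),np.cos(p[2])]]); o=p[:2]
    kk=R.T@(k[:2]-o)
    return np.r_[o+R@[-.197,0]-pad,o+R@[.08,.165]-ctr,kk[0]+.043]
r=least_squares(f,[.65,-.15,-.3]); o=r.x; print(o[:2],np.degrees(o[2]),r.fun)
R=np.array([[np.cos(o[2]),-np.sin(o[2])],[np.sin(o[2]),np.cos(o[2])]])
print("knob local",R.T@(k[:2]-o[:2]))
s,t=cv2.imread("pics/scene0.png"),cv2.imread("pics/top0.png")
for n,uv,z in(("glue cap",(287,263),.13),("carton",(215,247),.055),("tape",(408,316),.048)):
    p=plane("top",uv,z); print(n,p,R.T@(p[:2]-o[:2]))
i=bot.camera_info("wrist"); b=bot.get_obs(); T=b["ee_rot"]; print("wristcam in tool",T.T@(-i["R"].T@i["t"]-b["position"]))
```

```text
knob [ 0.63881614 -0.04879935  0.17764558] 0.000937736247616884 [ 0.63948146 -0.04921951  0.174     ]
[ 0.64720194 -0.15527946] -17.037000117827287 [-0.00035287 -0.00096059  0.00433441 -0.0002595   0.00416429]
knob local [-0.03883571  0.09924697]
glue cap [0.53860261 0.00097451 0.13      ] [-0.14961426  0.11757845]
carton [0.58183546 0.15808891 0.055     ] [-0.15431147  0.28046476]
tape [ 0.43986339 -0.25189341  0.048     ] [-0.1699328  -0.15312207]
wristcam in tool [ 0.06973912 -0.00019847 -0.14180772]
```

The rows are not in the units I measure in: shifts go in shares of 0.2 m and turns go in shares of 180 degrees. I convert before sending: -0.0295 m is -0.1475, -0.023 m is -0.115, -2.96 degrees is -0.0164.

```bash
echo '{"ax":[0, 0, 0, 0, 0, 0, 0, 0, 0, 0], "ay":[0, 0, 0, 0, 0, 0, 0, 0, 0, 0], "az":[-0.0164, 0, 0, 0, 0, 0, 0, 0, 0, 0], "dx":[0, -0.1475, -0.1475, -0.1475, -0.1475, -0.1475, -0.1475, -0.1475, -0.1475, -0.1475], "dy":[0, -0.115, -0.115, -0.115, -0.115, -0.115, -0.115, -0.115, -0.115, -0.115], "dz":[0, 0, 0, 0, 0, 0, 0, 0, 0, 0], "aperture":[0, 0, 0, 0, 0, 0, 0, 0, 0, 0]}' > path.dat && python3 shift.py path.dat && echo '{"ax":[0, 0, 0, 0, 0, 0, 0, 0, 0, 0], "ay":[0, 0, 0, 0, 0, 0, 0, 0, 0, 0], "az":[0, 0, 0, 0, 0, 0, 0, 0, 0, 0], "dx":[-0.1475, -0.1475, -0.1475, -0.1475, -0.1475, -0.1475, -0.1475, -0.1475, -0.1475, 0], "dy":[-0.115, -0.115, -0.115, -0.115, -0.115, -0.115, -0.115, -0.115, -0.115, 0], "dz":[0, 0, 0, 0, 0, 0, 0, 0, 0, 0], "aperture":[0, 0, 0, 0, 0, 0, 0, 0, 0, 0]}' > path.dat && python3 shift.py path.dat
cat >> h.py <<'E'
O=np.array([.6472,-.1553]); A=np.radians(-17.04); RL=np.array([[np.cos(A),-np.sin(A),0],[np.sin(A),np.cos(A),0],[0,0,1]])
def loc():
    b=bot.get_obs(); p=b["position"]; print("t",b["time_s"],"local",(RL.T@(p-np.r_[O,0])).round(4),"F local",(RL.T@b["contact_force"]).round(1),"q",np.round(b["q"]),"open",round(b["opening"],2)); print("tool axes in local\n",(RL.T@b["ee_rot"]).round(3))
E
python3 -c "
from h import *
loc()"
```

```text
time_s: 0.93
position: [0.4158, 0.3333, 0.2309]
ee_rot: [[-0.956, 0.293, -0.001], [0.293, 0.956, -0.0], [0.0, -0.001, -1.0]]
contact_force: [0.9, 1.8, 0.6]
opening: -0.0
finger_force: 0.0
time_s: 1.77
position: [0.6118, 0.0484, 0.2313]
ee_rot: [[-0.952, 0.305, 0.003], [0.305, 0.952, -0.007], [-0.005, -0.006, -1.0]]
contact_force: [-0.9, -1.7, 0.4]
opening: -0.002
finger_force: 0.0
t 1.7667 local [-0.0935  0.1844  0.2313] F local [-0.3 -1.9  0.4] q [-29.  19.  25.  98.  -8.  65.  70.] open -0.0
tool axes in local
 [[-1.     0.013  0.005]
 [ 0.013  1.    -0.006]
 [-0.005 -0.006 -1.   ]]
```

In the tool's units: 0.03 m is 0.15, -0.026 m is -0.13.

```bash
echo '{"ax":[0, 0, 0, 0, 0], "ay":[0, 0, 0, 0, 0], "az":[0, 0, 0, 0, 0], "dx":[-0.13, -0.13, 0, 0, 0], "dy":[-0.105, -0.105, 0, 0, 0], "dz":[0, 0.05, 0.15, 0, 0], "aperture":[0, 0, 0, 0, 0]}' > path.dat && python3 shift.py path.dat >/dev/null
python3 - <<'E'
from h import *
loc()
s,t=bot.camera("scene"),bot.camera("top")
C=np.hstack([cv2.resize(s[180:300,280:400],(400,400),interpolation=2),cv2.resize(t[140:260,250:370],(400,400),interpolation=2)])
cv2.imwrite("pics/crop2.png",C)
E
```

```text
t 2.1833 local [-0.0499  0.1517  0.1887] F local [-0.5  1.2 -0.6] q [-23.  25.  25.  95. -11.  62.  78.] open 0.0
tool axes in local
 [[-1.     0.    -0.006]
 [ 0.     1.    -0.002]
 [ 0.006 -0.002 -1.   ]]
```

View pics/crop2.png

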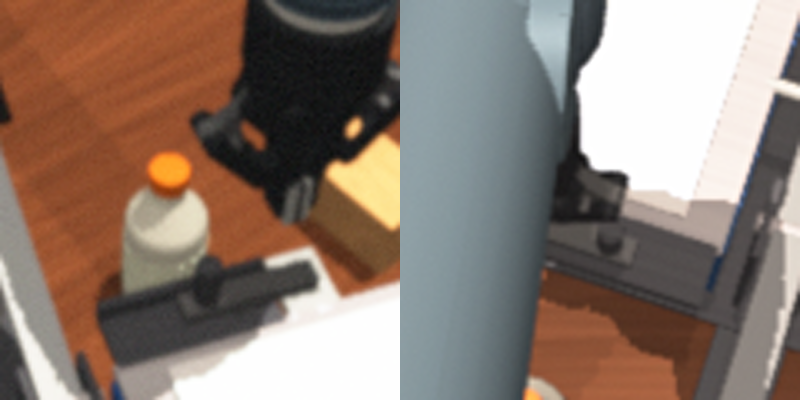

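The fingers are shut and stand on the knob's +y side, clear of it and of the glue. I'll descend and push.

In the tool's units: 0.012 m is 0.06, 0.008 m is 0.04.

```bash
echo '{"ax":[0, 0, 0, 0], "ay":[0, 0, 0, 0], "az":[0, 0, 0, 0], "dx":[-0.025, -0.02, 0, 0], "dy":[0, 0, 0, 0], "dz":[0.06, 0.06, 0.04, 0], "aperture":[0, 0, 0, 0]}' > path.dat && python3 shift.py path.dat|grep -E "pos|force"; python3 -c "
from h import *
loc()"; echo '{"ax":[0, 0, 0, 0, 0, 0, 0], "ay":[0, 0, 0, 0, 0, 0, 0], "az":[0, 0, 0, 0, 0, 0, 0], "dx":[0, 0, 0, 0, 0, 0, 0], "dy":[-0.04, -0.04, -0.04, -0.04, -0.03, -0.03, 0], "dz":[0, 0, 0, 0, 0, 0, 0], "aperture":[0, 0, 0, 0, 0, 0, 0]}' > path.dat && python3 shift.py path.dat|grep -E "pos|force"; python3 -c "
from h import *
loc()"
```

```text
position: [0.6529, 0.002, 0.1563]
contact_force: [0.2, 0.4, -0.5]
finger_force: 0.0
t 2.6167 local [-0.0407  0.1521  0.1563] F local [ 0.1  0.5 -0.5] q [-22.  28.  24.  96. -13.  60.  79.] open 0.0
tool axes in local
 [[-1.    -0.001 -0.005]
 [-0.001  1.    -0.002]
 [ 0.005 -0.002 -1.   ]]
position: [0.6415, -0.0425, 0.1598]
contact_force: [-0.7, -0.1, 0.8]
finger_force: 0.0
t 3.2 local [-0.0385  0.1062  0.1598] F local [-0.6 -0.3  0.8] q [-19.  27.  25.  97. -13.  59.  83.] open 0.0
tool axes in local
 [[-1.     0.002  0.   ]
 [ 0.002  1.    -0.   ]
 [-0.    -0.    -1.   ]]
```

In the tool's units: -0.005 m is -0.025, -0.004 m is -0.02.

```bash
echo '{"ax":[0, 0, 0, 0, 0, 0], "ay":[0, 0, 0, 0, 0, 0], "az":[0, 0, 0, 0, 0, 0], "dx":[0.01, 0, 0, 0, 0, 0], "dy":[-0.025, -0.025, -0.025, -0.025, -0.02, 0], "dz":[0.015, 0, 0, 0, 0, 0], "aperture":[0, 0, 0, 0, 0, 0]}' > path.dat && python3 shift.py path.dat|grep -E "pos|force"
python3 - <<'E'
from h import *
loc()
s,t=bot.camera("scene"),bot.camera("top")
C=np.hstack([cv2.resize(s[180:300,280:400],(400,400),interpolation=2),cv2.resize(t[140:260,250:370],(400,400),interpolation=2)])
cv2.imwrite("pics/crop3.png",C)
E
```

```text
position: [0.6321, -0.0646, 0.1561]
contact_force: [0.9, 1.1, 0.1]
finger_force: 0.1
t 3.7 local [-0.041   0.0823  0.1561] F local [0.5 1.3 0.1] q [-18.  26.  25.  98. -13.  58.  85.] open -0.0
tool axes in local
 [[-1.     0.002 -0.001]
 [ 0.002  1.    -0.001]
 [ 0.001 -0.001 -1.   ]]
```

View pics/crop3.png

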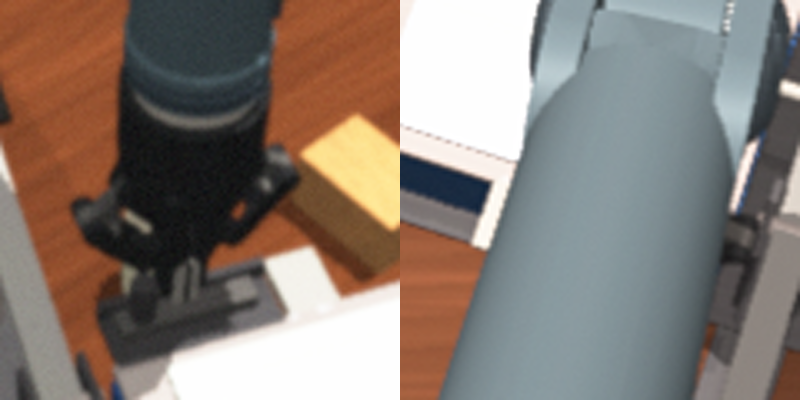

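The finger is pushing the knob and the bar has left the tab. I'll push on to the stop.

In the tool's units: -0.004 m is -0.02.

```bash
for k in 1; do echo '{"ax":[0, 0, 0, 0], "ay":[0, 0, 0, 0], "az":[0, 0, 0, 0], "dx":[0, 0, 0, 0], "dy":[-0.02, -0.02, 0, 0], "dz":[0, 0, 0, 0], "aperture":[0, 0, 0, 0]}' > path.dat && python3 shift.py path.dat|grep -E "pos|force"; done; python3 -c "
from h import *
loc()"; echo '{"ax":[0, 0, 0, 0], "ay":[0, 0, 0, 0], "az":[0, 0, 0, 0], "dx":[0, 0, 0, 0], "dy":[-0.02, -0.01, 0, 0], "dz":[0, 0, 0, 0], "aperture":[0, 0, 0, 0]}' > path.dat && python3 shift.py path.dat|grep -E "pos|force"; python3 -c "
from h import *
loc()"
```

```text
position: [0.6315, -0.0668, 0.1561]
contact_force: [1.0, 4.5, -0.5]
finger_force: 2.6
t 4.1333 local [-0.041   0.0801  0.1561] F local [-0.4  4.6 -0.5] q [-17.  26.  25.  99. -13.  58.  86.] open -0.0
tool axes in local
 [[-1.    -0.003  0.   ]
 [-0.003  1.     0.005]
 [-0.     0.005 -1.   ]]
position: [0.6313, -0.067, 0.1562]
contact_force: [3.3, 10.3, -1.4]
finger_force: 5.5
t 4.4667 local [-0.0411  0.0798  0.1562] F local [ 0.1 10.8 -1.4] q [-17.  26.  25.  99. -13.  58.  86.] open 0.0
tool axes in local
 [[-1.    -0.007  0.001]
 [-0.007  1.     0.011]
 [-0.001  0.011 -1.   ]]
```

The bolt is at its stop: 10.8 N with no further motion. I'll back off, rise and go over the pad.

In the tool's units: -0.035 m is -0.175, -0.019 m is -0.095.

```bash
echo '{"ax":[0, 0, 0, 0, 0, 0, 0, 0, 0, 0], "ay":[0, 0, 0, 0, 0, 0, 0, 0, 0, 0], "az":[0, 0, 0, 0, 0, 0, 0, 0, 0, 0], "dx":[0, 0, 0, 0, 0, 0.16, 0.16, 0.16, 0.16, 0.16], "dy":[0.06, 0.06, 0, 0, 0, -0.095, -0.095, -0.095, -0.095, -0.095], "dz":[0, 0, -0.175, -0.175, -0.175, 0, 0, 0, 0, 0], "aperture":[0, 0, 0, 0, 0, 0, 0, 0, 0, 0]}' > path.dat && python3 shift.py path.dat|grep -E "pos|force";echo '{"ax":[0, 0], "ay":[0, 0], "az":[0, 0], "dx":[0, 0], "dy":[0, 0], "dz":[0, 0], "aperture":[0, 0]}' > path.dat && python3 shift.py path.dat|grep -E "pos|force"; python3 -c "
from h import *
loc()
s=bot.camera('scene'); cv2.imwrite('pics/scene4.png',cv2.resize(s[120:330,220:430],(630,600),interpolation=2))"
```

```text
position: [0.453, -0.0988, 0.261]
contact_force: [-0.7, -0.8, 0.9]
finger_force: 0.0
position: [0.4525, -0.0988, 0.2607]
contact_force: [0.5, -0.2, 0.6]
finger_force: 0.0
t 5.4667 local [-0.2027 -0.0031  0.2607] F local [ 0.6 -0.   0.6] q [-21.  -1.  29. 115.   1.  66.  80.] open -0.0
tool axes in local
 [[-1.     0.003 -0.001]
 [ 0.003  1.     0.001]
 [ 0.001  0.001 -1.   ]]
```

View pics/scene4.png

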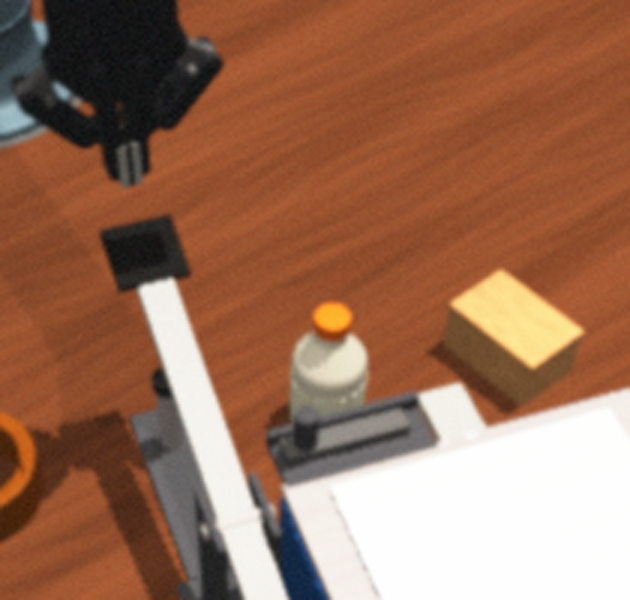

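The bolt is fully back and the fingers are over the pad. I'll press down.

In the tool's units: 0.03 m is 0.15, 0.025 m is 0.125.

```bash
echo '{"ax":[0, 0, 0, 0, 0, 0, 0], "ay":[0, 0, 0, 0, 0, 0, 0], "az":[0, 0, 0, 0, 0, 0, 0], "dx":[0, 0, 0, 0, 0, 0, 0], "dy":[0.015, 0, 0, 0, 0, 0, 0], "dz":[0.15, 0.125, 0.05, 0.05, 0.05, 0.05, 0], "aperture":[0, 0, 0, 0, 0, 0, 0]}' > path.dat && python3 shift.py path.dat|grep -E "pos|force"; python3 -c "
from h import *
loc()"
```

```text
position: [0.4566, -0.0942, 0.1657]
contact_force: [-1.4, 1.8, 3.6]
finger_force: 1.6
t 6.1 local [-0.2002  0.0025  0.1657] F local [-1.9  1.3  3.6] q [-21.   6.  29. 121.  -4.  54.  83.] open -0.0
tool axes in local
 [[-1.    -0.001 -0.001]
 [-0.001  1.    -0.001]
 [ 0.001 -0.001 -1.   ]]
```

In the tool's units: 0.01 m is 0.05, 0.006 m is 0.03.

```bash
echo '{"ax":[0, 0, 0, 0, 0, 0, 0, 0, 0, 0], "ay":[0, 0, 0, 0, 0, 0, 0, 0, 0, 0], "az":[0, 0, 0, 0, 0, 0, 0, 0, 0, 0], "dx":[0.005, 0.005, 0.005, 0, 0, 0, 0, 0, 0, 0], "dy":[0, 0, 0, 0, 0, 0, 0, 0, 0, 0], "dz":[0.05, 0.05, 0.05, 0.05, 0.05, 0.05, 0.03, 0.02, 0, 0], "aperture":[0, 0, 0, 0, 0, 0, 0, 0, 0, 0]}' > path.dat && python3 shift.py path.dat|grep -E "pos|force"; python3 -c "
from h import *
loc()"
```

```text
position: [0.4594, -0.095, 0.1004]
contact_force: [-1.1, -1.3, 14.3]
finger_force: 6.9
t 6.9333 local [-0.1972  0.0027  0.1004] F local [-0.7 -1.6 14.3] q [-19.  13.  28. 124.  -9.  45.  88.] open 0.0
tool axes in local
 [[-1.    -0.     0.01 ]
 [-0.     1.     0.001]
 [-0.01   0.001 -1.   ]]
```

In the tool's units: 0.005 m is 0.025, 0.003 m is 0.015.

```bash
echo '{"ax":[0, 0, 0, 0, 0, 0, 0], "ay":[0, 0, 0, 0, 0, 0, 0], "az":[0, 0, 0, 0, 0, 0, 0], "dx":[0.005, 0.005, 0, 0, 0, 0, 0], "dy":[0, 0, 0, 0, 0, 0, 0], "dz":[0.025, 0.025, 0.015, 0, 0, 0, 0], "aperture":[0, 0, 0, 0, 0, 0, 0]}' > path.dat && python3 shift.py path.dat|grep -E "pos|force"; python3 -c "
from h import *
loc()
C=np.hstack([cv2.resize(bot.camera('scene')[150:400,200:450],(400,400)),cv2.resize(bot.camera('top')[80:330,200:450],(400,400))]); cv2.imwrite('pics/c5.png',C)
loc()"
```

```text
position: [0.4607, -0.0952, 0.0947]
contact_force: [-17.2, 1.4, 67.2]
finger_force: 34.4
t 7.5167 local [-0.1959  0.0028  0.0947] F local [-16.9  -3.7  67.2] q [-18.  14.  28. 124. -10.  44.  88.] open 0.0
tool axes in local
 [[-1.     0.001  0.012]
 [ 0.001  1.     0.006]
 [-0.012  0.006 -1.   ]]
t 7.6167 local [-0.1959  0.0028  0.0947] F local [-17.7  -3.6  67.5] q [-18.  14.  28. 124. -10.  44.  88.] open -0.0
tool axes in local
 [[-1.     0.001  0.012]
 [ 0.001  1.     0.006]
 [-0.012  0.006 -1.   ]]
```

View pics/c5.png

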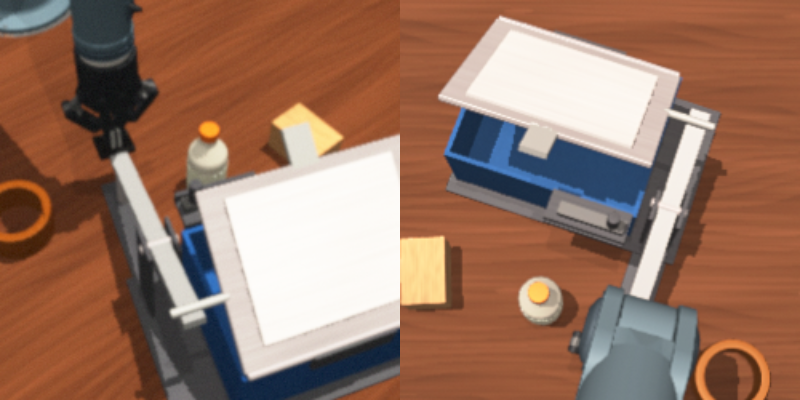

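The flap is open, the lever is on its stop and the bystanders haven't moved. I'll ease the excess force, let it settle and hand in.

In the tool's units: -0.003 m is -0.015.

```bash
echo '{"ax":[0, 0, 0, 0, 0, 0, 0], "ay":[0, 0, 0, 0, 0, 0, 0], "az":[0, 0, 0, 0, 0, 0, 0], "dx":[0, 0, 0, 0, 0, 0, 0], "dy":[0, 0, 0, 0, 0, 0, 0], "dz":[-0.015, -0.015, 0, 0, 0, 0, 0], "aperture":[0, 0, 0, 0, 0, 0, 0]}' > path.dat && python3 shift.py path.dat|grep -E "pos|force"
```

```text
position: [0.4603, -0.0952, 0.0959]
contact_force: [-3.6, -1.8, 26.4]
finger_force: 13.0
```

```bash
python3 -c "
from plant import bot
print(bot.hand_in())"
```

```text
the job is handed in; nothing more can be done
None
```

I handed in the job with the bolt pushed back to its stop, the fingers holding the lever down at about 26 N, and the flap open. The tape roll, carton and glue bottle had not visibly moved in the last pictures; the hand-in returned no verdict.

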